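Load the indexing dial and hold it at the third stop

ROBOT

A 7-joint arm with a two-finger parallel gripper is mounted at the origin on the work surface. World frame = base frame: x ahead of the robot, y to its left, z up, the work surface at z = 0. Lengths are in m, angles in rad, forces in N, time in s.
With the tool pointing down it reaches from about 0.425 to 0.875 m from the base axis. Payload 8.4 kg.
Tool frame: the origin (TCP) lies midway between the tips of the shut fingers; the grasp point (between the pads) lies 19 mm behind it; z points along the fingers, y is the line along which they close (so a half turn about z gives the same grasp; the last joint's range is limited). The gripper opens to 87 mm and grips with 3 to 60 N. Pads are 19 mm wide; open, the fingers measure 117 mm over their backs; the gripper's body (75 mm by 190 mm) begins 51 mm behind the grasp point.
Start: joints at [1.008, 0.333, 0.04, 1.465, -0.013, 1.343, -0.059], TCP at [0.291, -0.581, 0.223] pointing down, gripper open.
Joint ranges: [-2.58, 2.58], [-0.38, 2.09], [-1.3, 1.39], [0.25, 2.4], [-1.5, 4.64], [0.08, 2.09], [-2.65, 2.65]. Speed limits (rad/s): [2.22, 2.22, 2.79, 2.79, 3.14, 3.14, 3.14].

INTERFACE

Orientations are given as a 3x3 rotation matrix whose columns are the frame's x, y, z axes.
In Python, from rig import sensors, eyes, manip gives the robot as it stands.
- The arm moves only by the tool move_arm, never from a script. Its argument "commands" is a list of rows, each a list of 3 entries, a list of its own where there are three numbers: the shift along the world's x, y, z in mm, then the turn, a rotation vector about the world's x, y, z in rad, then the closure, from 0 (fully open) to 1 (shut). In form: [[[dx, dy, dz], [wx, wy, wz], fingers], ...]. A call has 1 to 12 rows; each row is the pose to reach, as a shift and turn from the pose commanded when the call began; what a row does not reach only later rows make up. A row lasts 1/12 s, in which the tool goes at most 41.7 mm and 7.16 degrees, less where a joint would pass 70% of its speed; a pose out of reach is approached as far as the arm can. A call with a gripper value outside its range is refused whole. The fingers move at their own pace and stop on an object; the grip force is fixed at half the most. Time passes only in rows, so rows that repeat a pose let the fingers close. It gives the time, the measured TCP pose, the force, the opening and the grip force at its end, in the units of the state.
- sensors.get_obs(): the state, without advancing time (a new reading comes with each control period).
- eyes.capture(name): name is "scene" or "top" or "wrist"; returns a dict with "image" (400x640x3 uint8, red, green, blue), "camera_matrix" (3x3 intrinsics, pixels), "cam_to_world" (4x4, takes a point from camera to world coordinates). Camera axes: x right, y up, looking along -z (the intrinsics and any distortion apply to the point x, -y, -z); pixel columns grow to the right and rows downward; lengths in m; the calibration is good to about 2 mm. A picture is of the moment at which its call begins. There is no depth.
- manip.job_done(): hands the job in; it is judged then, once.
The state is a dict: "time": time; "joint_pos": joint angles; "joint_velocities": joint speeds; "effort": joint torques, N m; "eef_pos": TCP position; "tcp_rot": TCP orientation; "contact_force": force on the tool from outside, world axes, zero at the start; "ft_torque": the same for the moment, N m; "finger_gap": finger opening in m; "grip_force": force on a finger pad.
Only numpy, scipy, OpenCV 4.12 (cv2) and the standard library are available. Lean on these libraries where they do the work, as an engineer would, in place of code of your own. Each camera call takes 0.05 s, during which the arm holds its last target. There are 200 camera calls.

TASK

Stand the thick steel roller in the wide pocket and the thin one in the narrow pocket of the white indexing dial, and only then turn its black bar knob clockwise to the third click stop, counted from the zero stop where the pointer faces the upright post (it may have been left one click on already), never running past the third stop. Finish holding the knob gripped and still at that stop, so that I can lock the dial; do not let go. Leave the other things on the table where they are.

Things in the scene. Friction and masses are not known exactly. Their poses are not given: they have to be found in the camera images.
- roller_thick_center (a point): Centre (half-way up) of the thick plain steel roller: upright cylinder 24 mm in diameter, 48 mm tall, about 0.17 kg, standing on the table; z along its axis.
- roller_thin_center (a point): Centre (half-way up) of the thin plain steel roller: upright cylinder 16 mm in diameter, 48 mm tall, about 0.08 kg, standing on the table; z along its axis.
- pocket_wide (a point): Centre of the floor of the wide pocket: a short black round cup on the dial, 28 mm bore, floor 36 mm above the table, 14 mm deep, the top 5 mm flared to a 35 mm mouth, 41 mm outside. 56 mm from the dial's axis, it turns with the dial; axes as the knob's (y points away from the axis).
- pocket_narrow (a point): Centre of the floor of the narrow pocket: the same kind of cup, 20 mm bore, 14 mm deep, flared to a 27 mm mouth, 33 mm outside, opposite the wide one, 56 mm from the dial's axis (its y points towards the axis).
- knob_grip (a point): Grip point on the axis of the black bar knob at the dial's centre, 108 mm above the table. Bar 44 mm long (x here), 14 mm thick (y: pinch across it), from 88 to 120 mm above the table; a pointer nib, 18 mm long with a white line, sticks out at -x. z is up; turns with the dial. Loaded rollers reach up to 84 mm: keep fingertips above them.
- dial: The white scalloped dial with pockets and bar knob, one piece: 164 mm across, its flat top 36 mm above the table; origin on its axis 26 mm above the table, axes as those of knob_grip.
- dial_angle (a joint): Dial angle, rad, growing clockwise from above. 0 = zero stop: pointer nib towards the upright white post on the fixture. Click stops every 24 degrees: 0, 0.419, 0.838, 1.257 (the third), 1.676, 2.094; solid ends just outside. A spring ball holds each stop: leaving takes about 0.3 N m, falling to nothing half-way, then it pulls into the next. Starts at stop 0 or 1.
- fixture: The fixture's bolted-down white base (origin on the dial's axis at table height). Its -x side bears the zero post, 50 mm tall, 94 mm from the axis; its +x side the plunger block, out to 150 mm from the axis, 40 mm up.
- link: White printed lattice arm tube lying on the table, 280 mm long, 68 mm across; bystander.
- actuator: Flat black round motor with aluminium face, 84 mm across, 46 mm tall; bystander.
- bearing: Steel bearing ring 42 mm across, 10 mm tall; bystander.
- screwdriver: Screwdriver with black handle, 170 mm long, lying; bystander.
- wrench: Steel wrench 140 mm long, lying between robot and fixture; bystander.
- bracket: White printed angle bracket 50 x 40 mm, 42 mm tall; bystander.

How it is judged:
On the way:
1. both rollers stand free in their own pockets, the dial not yet turned past the first stop (horizontal distance between roller_thick_center and pocket_wide below 0.006 m and z of roller_thick_center in the frame of pocket_wide between 0.02 and 0.028 m and angle between the z axis of roller_thick_center and the z axis of pocket_wide, either way round below 0.12 rad and contact force between the fingers and roller_thick below 0.1 N and horizontal distance between roller_thin_center and pocket_narrow below 0.006 m and z of roller_thin_center in the frame of pocket_narrow between 0.02 and 0.028 m and angle between the z axis of roller_thin_center and the z axis of pocket_narrow, either way round below 0.12 rad and contact force between the fingers and roller_thin below 0.1 N and value of joint dial_angle below 0.63 rad), for 0.2 s.
At the end, for the whole second after the job is handed in: Each roller stands on the floor of its own pocket (within 6 mm of its centre, upright to 0.12 rad, not touched by the fingers), the dial rests at the third stop (1.257 rad within 0.10), and the fingers still grip the knob (grasp point within 35 mm of its grip point) with more than 5 N (horizontal distance between roller_thick_center and pocket_wide below 0.006 m and z of roller_thick_center in the frame of pocket_wide between 0.02 and 0.028 m and angle between the z axis of roller_thick_center and the z axis of pocket_wide, either way round below 0.12 rad and contact force between the fingers and roller_thick below 0.1 N and horizontal distance between roller_thin_center and pocket_narrow below 0.006 m and z of roller_thin_center in the frame of pocket_narrow between 0.02 and 0.028 m and angle between the z axis of roller_thin_center and the z axis of pocket_narrow, either way round below 0.12 rad and contact force between the fingers and roller_thin below 0.1 N and value of joint dial_angle between 1.1566 and 1.3566 rad and velocity of joint dial_angle between -0.1 and 0.1 rad/s and contact force between the fingers and dial above 5 N and distance between the grasp point and knob_grip below 0.035 m); the arm keeps its last pose, push and grip.
It fails at once if the dial is turned past the third stop, over the next crest (value of joint dial_angle above 1.45 rad).
It fails at once if one of the other things is pushed away (distance of any of link, actuator, bearing, screwdriver, wrench, bracket from where it was at the start of the episode above 0.03 m).
It also fails if it takes over 70 s, if anything falls off the work surface, if the arm or the gripper's body presses on something with over 40 N, if the wrist force passes 120 N, or if a joint passes its speed limit or range.

## Working session

There is one attempt and no reset: what is moved stays moved. The work goes in short steps, Python scripts to look and compute and a tool call to move; the robot and the scene stay as the last step left them, time stands still between calls to the robot, and variables do not carry over. Pictures are saved under pics/ and viewed, at most 10 in all, crops included, and the job is handed in when it is done.

Besides the shell and the picture viewer there is one more tool, called after "Emit:" by a JSON object that holds its "name" and its "arguments". move_arm: Moves the arm, as the interface text tells. Its arguments: {"type":"object","properties":{"commands":{"type":"array","items":{"type":"array"}}},"required":["commands"]}

```bash
mkdir -p pics
cat > h.py <<'E'
import numpy as np, cv2
from rig import sensors, eyes, manip
def snap(name,fn):
    d=eyes.capture(name); cv2.imwrite('pics/'+fn+'.png',d['image'][:,:,::-1]); np.savez('pics/'+fn+'.npz',K=d['camera_matrix'],T=d['cam_to_world']); return d
def ray(fn,u,v,z):
    d=np.load('pics/'+fn+'.npz'); K,T=d['K'],d['T']
    r=np.linalg.solve(K,[u,v,1.]); r=T[:3,:3]@(r*[1,-1,-1]); o=T[:3,3]
    return (o+r*(z-o[2])/r[2]).round(4)
def proj(fn,p):
    d=np.load('pics/'+fn+'.npz'); K,T=d['K'],d['T']
    c=T[:3,:3].T@(np.array(p)-T[:3,3]); q=K@(c*[1,-1,-1]); return (q[:2]/q[2]).round(1)
E
python3 - <<'E'
from h import *
for n in ['top','scene']:
    d=snap(n,n+'0'); print(d['camera_matrix'],d['cam_to_world'])
o=sensors.get_obs(); print(o['time'],o['eef_pos'],o['tcp_rot'],o['finger_gap'])
E
```

```text
[[454.27295378   0.         321.58421401]
 [  0.         454.27295378 195.69708769]
 [  0.           0.           1.        ]] [[-0.00447386  0.99650753 -0.08338301  0.40547125]
 [-0.99988948 -0.00564005 -0.01375561  0.01942221]
 [-0.01417786  0.08331225  0.99642263  1.51447622]
 [ 0.          0.          0.          1.        ]]
[[405.49474313   0.         317.89523851]
 [  0.         405.49474313 201.84069459]
 [  0.           0.           1.        ]] [[-0.61611877 -0.5280017   0.58447572  1.17980927]
 [ 0.78756957 -0.42378711  0.4473686   0.4915956 ]
 [ 0.0114819   0.73594748  0.67694126  0.81250493]
 [ 0.          0.          0.          1.        ]]
0.1 [ 0.29055846 -0.58097638  0.22177119] [[ 8.94363386e-01  4.47340592e-01 -7.27092497e-04]
 [ 4.47341171e-01 -8.94362552e-01  1.22535291e-03]
 [-1.02134206e-04 -1.42116919e-03 -9.99998985e-01]] 0.08690138818356215
```

View pics/top0.png

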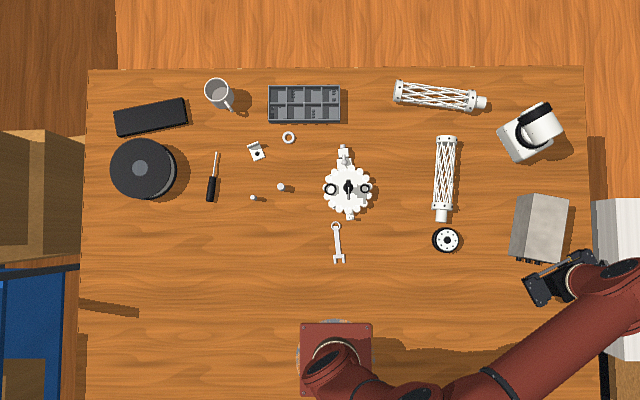

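View pics/scene0.png

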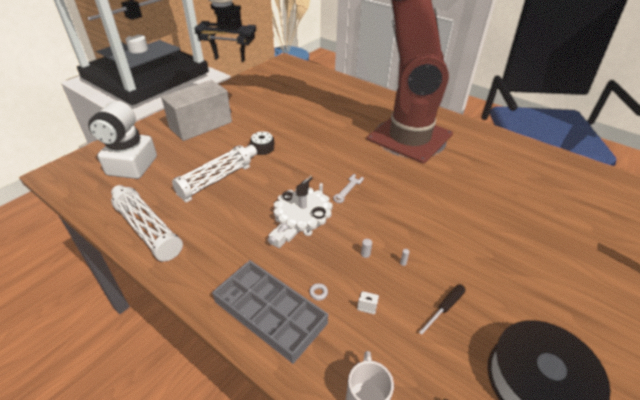

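The top view shows the dial at about (347,189), the thick roller at (281,187), the thin roller at (252,198), the wrench at (337,242), and the post either at (349,213) or at the plunger side (345,155). I'll enlarge this region.

Run:
```python
from h import *
a=cv2.imread('pics/top0.png')[140:225,240:380]
b=cv2.imread('pics/scene0.png')[170:275,260:420]
a=cv2.resize(a,(800,486),interpolation=cv2.INTER_CUBIC)
cv2.imwrite('pics/c1.png',a)
```

```text
(no output)
```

View pics/c1.png

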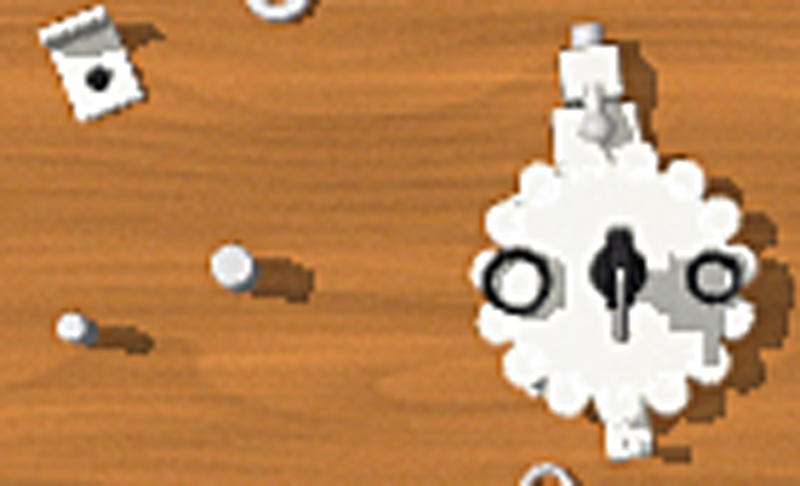

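Run:
```python
from h import *
def r(n,u,v,z):
    p=ray('top0',240+(u+.5)/5.714-.5,140+(v+.5)/5.714-.5,z); print(n,p,np.hypot(*p[:2])); return p
r('thick',232,265,.048); r('thin',71,326,.048)
w=r('wide',518,281,.05); n=r('nar',714,277,.05)
r('post',628,440,.05);r('ptr tip',621,338,.118);r('knob far end',620,232,.12); r('block',588,35,.03)
print(np.linalg.norm(w-n),(w+n)/2, np.degrees(np.arctan2(*(w-n)[[1,0]])))
```

```text
thick [0.5607 0.1741 0.048 ] 0.5871075710634296
thin [0.5264 0.2655 0.048 ] 0.5895652720437322
wide [0.5504 0.0115 0.05  ] 0.5505201267892028
nar [ 0.552  -0.0995  0.05  ] 0.5608959350895673
post [ 0.46   -0.0499  0.05  ] 0.46269861681228314
ptr tip [ 0.5125 -0.0435  0.118 ] 0.5143427845318722
knob far end [ 0.5697 -0.0434  0.12  ] 0.5713507241616134
block [ 0.6952 -0.03    0.03  ] 0.6958469946762722
0.11101153093260177 [ 0.5512 -0.044   0.05  ] 90.82582791770758
```

The dial axis is near (0.551, -0.044), with the wide pocket on +y and the narrow one on -y. The measured pocket spacing is 111 mm against 112 mm given. The pointer faces the post, so the dial is at stop 0. I'll move above the thick roller and look from the wrist camera.

Emit:
{"name": "move_arm", "arguments": {"commands": [[[270,755,0],[0,0,1.107],0],[[270,755,0],[0,0,1.107],0],[[270,755,0],[0,0,1.107],0],[[270,755,0],[0,0,1.107],0],[[270,755,0],[0,0,1.107],0],[[270,755,0],[0,0,1.107],0],[[270,755,0],[0,0,1.107],0],[[270,755,0],[0,0,1.107],0],[[270,755,0],[0,0,1.107],0],[[270,755,0],[0,0,1.107],0],[[270,755,0],[0,0,1.107],0],[[270,755,0],[0,0,1.107],0]]}}

```text
time: 1.1
eef_pos: [0.4591, -0.1085, 0.2225]
tcp_rot: [[0.0, 1.0, -0.0], [1.0, -0.0, -0.0], [-0.0, -0.0, -1.0]]
contact_force: [1.7, -1.7, 0.2]
finger_gap: 0.0867
grip_force: 0.0
```

Emit:
{"name": "move_arm", "arguments": {"commands": [[[100,280,0],[0,0,0],0],[[100,280,0],[0,0,0],0],[[100,280,0],[0,0,0],0],[[100,280,0],[0,0,0],0],[[100,280,0],[0,0,0],0],[[100,280,0],[0,0,0],0],[[100,280,0],[0,0,0],0],[[100,280,0],[0,0,0],0],[[100,280,0],[0,0,0],0],[[100,280,0],[0,0,0],0]]}}

```text
time: 1.93
eef_pos: [0.5588, 0.1693, 0.2219]
tcp_rot: [[-0.001, 1.0, -0.001], [1.0, 0.001, -0.0], [-0.0, -0.001, -1.0]]
contact_force: [0.6, 0.1, 0.6]
finger_gap: 0.0871
grip_force: 0.0
```

Run:
```python
from h import *
d=snap('wrist','w1'); print(d['cam_to_world'][:3].round(3))
o=sensors.get_obs(); print(o['eef_pos'],o['joint_pos'])
print(proj('w1',[.5607,.1741,.048]),proj('w1',[.5264,.2655,.048]),proj('w1',[.5504,.0115,.05]))
```

```text
[[ 1.    -0.003  0.001  0.559]
 [ 0.002  0.966  0.258  0.239]
 [-0.002 -0.258  0.966  0.385]]
[0.55895995 0.16817111 0.22207511] [ 0.20225355  0.26884814 -0.6817893   1.60271675  0.17354565  1.33284738
 -0.50416986]
[320.7 180.8] [291. 102.] [312.7 297.7]
```

View pics/w1.png

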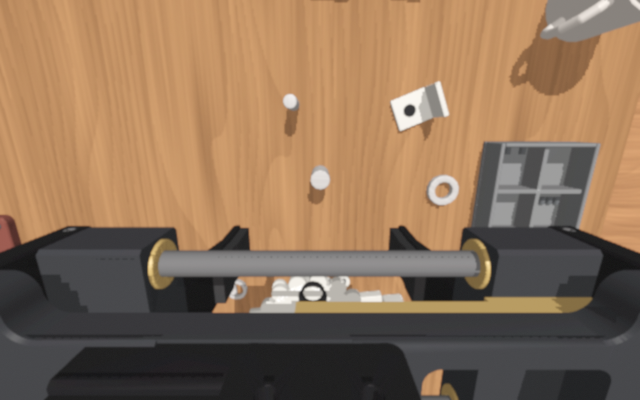

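The wrist view shows the thick roller's top at (320,180) and the thin one's at (290,101). Both agree with the top-view estimate to about 1 mm. Next I descend and grasp the thick roller.

Emit:
{"name": "move_arm", "arguments": {"commands": [[[2,5,-41],[0,0,0],0],[[2,5,-82],[0,0,0],0],[[2,5,-123],[0,0,0],0],[[2,5,-160],[0,0,0],0],[[2,5,-180],[0,0,0],0],[[2,5,-196],[0,0,0],0],[[2,5,-196],[0,0,0],0],[[2,5,-196],[0,0,0],0.9],[[2,5,-196],[0,0,0],0.9],[[2,5,-196],[0,0,0],0.9],[[2,5,-196],[0,0,0],0.9],[[2,5,-196],[0,0,0],0.9]]}}

```text
time: 2.98
eef_pos: [0.5617, 0.1745, 0.0276]
tcp_rot: [[0.0, 1.0, 0.002], [1.0, -0.0, 0.0], [0.0, 0.002, -1.0]]
contact_force: [-0.6, -0.0, 0.4]
finger_gap: 0.0615
grip_force: 0.0
```

Emit:
{"name": "move_arm", "arguments": {"commands": [[[0,0,0],[0,0,0],0.9],[[0,0,0],[0,0,0],0.9],[[0,0,0],[0,0,0],0.9],[[0,0,0],[0,0,0],0.9]]}}

```text
time: 3.32
eef_pos: [0.5611, 0.1745, 0.0266]
tcp_rot: [[0.0, 1.0, -0.0], [1.0, -0.0, -0.0], [-0.0, -0.0, -1.0]]
contact_force: [-0.1, 0.1, 0.3]
finger_gap: 0.0349
grip_force: 0.0
```

Emit:
{"name": "move_arm", "arguments": {"commands": [[[0,0,0],[0,0,0],0.9],[[0,0,0],[0,0,0],0.9],[[0,0,0],[0,0,0],0.9],[[0,0,0],[0,0,0],0.9],[[0,0,20],[0,0,0],0.9],[[0,0,55],[0,0,0],0.9],[[0,0,95],[0,0,0],0.9],[[0,0,135],[0,0,0],0.9],[[0,0,175],[0,0,0],0.9],[[0,0,200],[0,0,0],0.9],[[0,0,200],[0,0,0],0.9]]}}

```text
time: 4.23
eef_pos: [0.5634, 0.1758, 0.2328]
tcp_rot: [[-0.0, 1.0, 0.009], [1.0, 0.0, 0.002], [0.002, 0.009, -1.0]]
contact_force: [-0.4, 0.7, -0.9]
finger_gap: 0.0231
grip_force: 30.0
```

Emit:
{"name": "move_arm", "arguments": {"commands": [[[-10,-40,0],[0,0,0],0.9],[[-10,-80,0],[0,0,0],0.9],[[-10,-120,0],[0,0,0],0.9],[[-10,-160,0],[0,0,0],0.9],[[-10,-200,0],[0,0,0],0.9],[[-10,-240,0],[0,0,0],0.9],[[-10,-280,0],[0,0,0],0.9],[[-10,-300,0],[0,0,0],0.9],[[-10,-300,0],[0,0,0],0.9],[[-10,-300,0],[0,0,0],0.9]]}}

```text
time: 5.07
eef_pos: [0.5505, -0.1269, 0.2254]
tcp_rot: [[0.003, 1.0, -0.002], [1.0, -0.003, 0.0], [0.0, -0.002, -1.0]]
contact_force: [-0.2, 1.4, -1.9]
finger_gap: 0.0232
grip_force: 30.0
```

Run:
```python
from h import *
d=snap('wrist','w2')
o=sensors.get_obs(); print(o['eef_pos'],o['finger_gap'],o['grip_force'])
cv2.imwrite('pics/w2c.png',cv2.resize(d['image'][:,:,::-1][0:260,170:510],(784,600),interpolation=cv2.INTER_CUBIC))
```

```text
[ 0.55074934 -0.12509662  0.22567883] 0.0231055388383872 30.01799903344363
```

View pics/w2c.png

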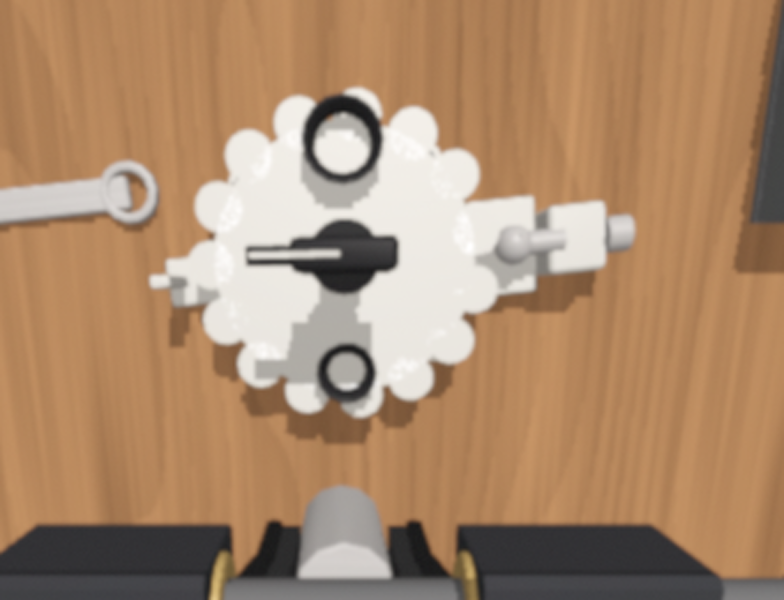

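The wrist crop shows the wide pocket at (343,138), the narrow pocket at (347,372), the post at about (190,280), the knob tip at (247,254) and its far end at (397,252). The thick roller is held at the bottom.

Run:
```python
from h import *
def r(n,u,v,z):
    p=ray('w2',170+(u+.5)/2.306-.5,(v+.5)/2.308-.5,z); print(n,p); return p
w=r('wide',343,138,.05); n=r('nar',347,372,.05)
print((w+n)/2,np.linalg.norm(w-n),np.degrees(np.arctan2(*(w-n)[[1,0]])))
r('post base/top',190,272,.05); r('plunger',620,232,.03); r('tip',247,255,.118); r('end',397,252,.12)
# roller bottom-front silhouette: bottom centre expected if straight in grip
print(proj('w2',[.5507,-.1251,.2]),(proj('w2',[.5507,-.1251,.2])-[170,0])*2.307)
# scene crop
```

```text
wide [0.5498 0.0142 0.05  ]
nar [ 0.5517 -0.0978  0.05  ]
[ 0.55075 -0.0418   0.05   ] 0.11201611491209647 90.97188874872404
post base/top [ 0.4724 -0.0474  0.05  ]
plunger [ 0.6955 -0.027   0.03  ]
tip [ 0.5115 -0.0428  0.118 ]
end [ 0.5714 -0.0419  0.12  ]
[319.4 224.5] [344.6658 517.9215]
```

Emit:
{"name": "move_arm", "arguments": {"commands": [[[-1,40,0],[0,0,0],0.9],[[-1,80,0],[0,0,0],0.9],[[-1,120,0],[0,0,0],0.9],[[-1,138,0],[0,0,0],0.9],[[-1,138,-20],[0,0,0],0.9],[[-1,138,-60],[0,0,0],0.9],[[-1,138,-100],[0,0,0],0.9],[[-1,138,-130],[0,0,0],0.9],[[-1,138,-140],[0,0,0],0.9],[[-1,138,-140],[0,0,0],0.9],[[-1,138,-140],[0,0,0],0.9]]}}

```text
time: 6.03
eef_pos: [0.5505, 0.0137, 0.0875]
tcp_rot: [[-0.001, 1.0, 0.0], [1.0, 0.001, 0.001], [0.001, 0.0, -1.0]]
contact_force: [0.3, 0.8, -0.4]
finger_gap: 0.0231
grip_force: 30.0
```

Run:
```python
from h import *
o=sensors.get_obs(); print(o['eef_pos'],o['contact_force'])
a=snap('scene','s1')['image'][150:270,235:395]; cv2.imwrite('pics/s1c.png',cv2.resize(a[:,:,::-1],(800,600),interpolation=cv2.INTER_CUBIC))
```

```text
[0.55050621 0.01370418 0.08753739] [ 0.32295217  0.78017017 -0.36129099]
```

View pics/s1c.png

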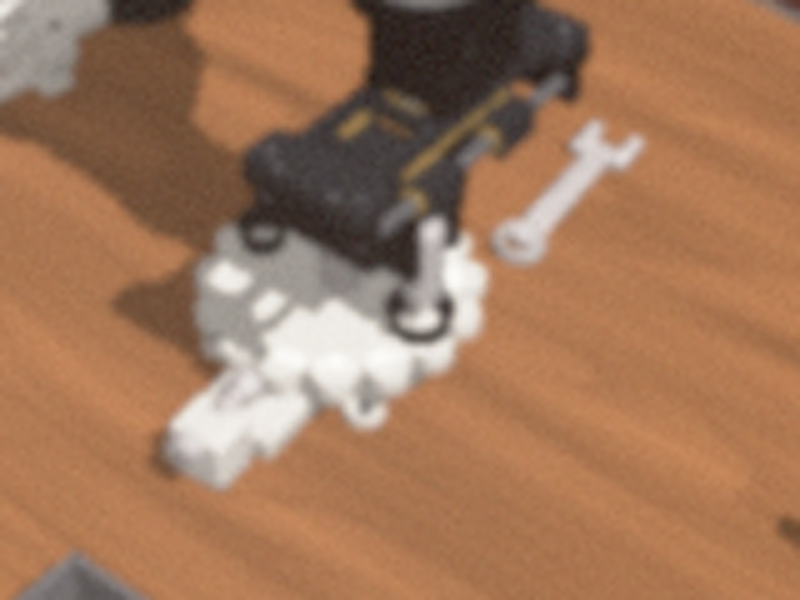

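The scene crop shows the roller upright just above the wide pocket, at about (430,290). I'll lower it.

Emit:
{"name": "move_arm", "arguments": {"commands": [[[0,0,-4],[0,0,0],0.9],[[0,0,-8],[0,0,0],0.9],[[0,0,-12],[0,0,0],0.9],[[0,0,-15],[0,0,0],0.9],[[0,0,-18],[0,0,0],0.9],[[0,0,-21],[0,0,0],0.9],[[0,0,-23],[0,0,0],0.9],[[0,0,-23],[0,0,0],0.9]]}}

```text
time: 6.75
eef_pos: [0.5498, 0.0125, 0.063]
tcp_rot: [[0.0, 1.0, -0.001], [1.0, -0.0, 0.0], [0.0, -0.001, -1.0]]
contact_force: [0.6, -0.6, -1.5]
finger_gap: 0.0231
grip_force: 30.0
```

Emit:
{"name": "move_arm", "arguments": {"commands": [[[0,0,0],[0,0,0],0.6],[[0,0,0],[0,0,0],0.4],[[0,0,0],[0,0,0],0.4],[[0,0,0],[0,0,0],0.4],[[0,0,10],[0,0,0],0.4],[[0,0,40],[0,0,0],0.4],[[0,0,80],[0,0,0],0.3],[[0,0,120],[0,0,0],0.3],[[0,0,150],[0,0,0],0.3],[[0,0,160],[0,0,0],0.3]]}}

```text
time: 7.58
eef_pos: [0.5522, 0.0131, 0.2298]
tcp_rot: [[-0.0, 1.0, 0.008], [1.0, 0.0, -0.0], [-0.0, 0.008, -1.0]]
contact_force: [1.5, 0.7, 1.2]
finger_gap: 0.0604
grip_force: 0.0
```

Emit:
{"name": "move_arm", "arguments": {"commands": [[[-6,40,0],[0,0,0],0.2],[[-10,80,0],[0,0,0],0.2],[[-16,120,0],[0,0,0],0.2],[[-20,160,0],[0,0,0],0.2],[[-23,195,0],[0,0,0],0.2],[[-23,195,0],[0,0,0],0.2],[[-23,195,0],[0,0,0],0.2]]}}

```text
time: 8.17
eef_pos: [0.526, 0.2103, 0.2239]
tcp_rot: [[-0.005, 1.0, -0.0], [1.0, 0.005, 0.001], [0.001, -0.0, -1.0]]
contact_force: [0.4, -1.1, 0.2]
finger_gap: 0.0696
grip_force: 0.0
```

Run:
```python
from h import *
d=snap('wrist','w3')['image'][:,:,::-1]; t=snap('top','top1')['image'][:,:,::-1]
o=sensors.get_obs(); print(o['eef_pos'],o['finger_gap'])
q=proj('w3',[.5264,.2655,.048]); print(q)
x,y=int(q[0])-40,max(0,int(q[1])-40); print(x,y)
A=cv2.resize(d[y:y+80,x:x+80],(400,400),interpolation=cv2.INTER_CUBIC)
B=cv2.resize(t[155:225,315:385],(400,400),interpolation=cv2.INTER_CUBIC)
cv2.imwrite('pics/m3.png',np.hstack([A,B]))
```

```text
[0.52721506 0.20675019 0.22354395] 0.06922630860197918
[319.6 138.8]
279 98
```

View pics/m3.png

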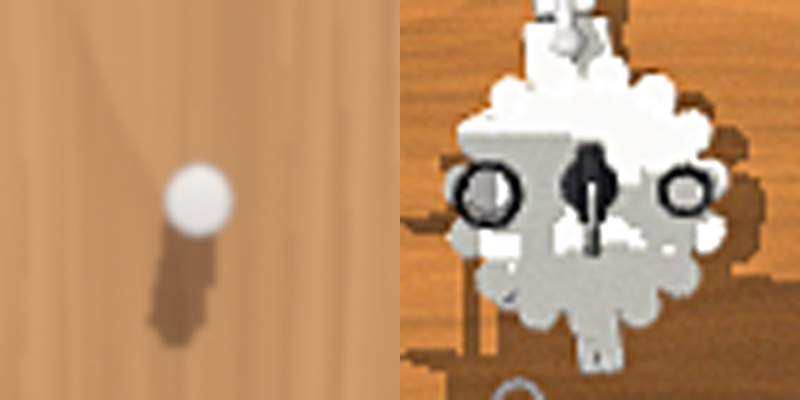

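The left half shows the thin roller where expected, at (198,200). The right half shows the thick roller seated in the wide pocket at about (487,195), with the pointer still facing the post. Next I pick up the thin roller.

Emit:
{"name": "move_arm", "arguments": {"commands": [[[-1,40,-10],[0,0,0],0.3],[[-1,58,-40],[0,0,0],0.4],[[-1,58,-80],[0,0,0],0.4],[[-1,58,-120],[0,0,0],0.4],[[-1,58,-160],[0,0,0],0.4],[[-1,58,-180],[0,0,0],0.4],[[-1,58,-196],[0,0,0],0.4],[[-1,58,-196],[0,0,0],0.4],[[-1,58,-196],[0,0,0],0.95],[[-1,58,-196],[0,0,0],0.95],[[-1,58,-196],[0,0,0],0.95],[[-1,58,-196],[0,0,0],0.95]]}}

```text
time: 9.27
eef_pos: [0.5271, 0.2656, 0.029]
tcp_rot: [[0.001, 1.0, 0.002], [1.0, -0.001, 0.001], [0.001, 0.002, -1.0]]
contact_force: [-0.3, -0.0, -0.3]
finger_gap: 0.0334
grip_force: 0.0
```

Emit:
{"name": "move_arm", "arguments": {"commands": [[[0,0,0],[0,0,0],0.95],[[0,0,0],[0,0,0],0.95],[[0,0,0],[0,0,0],0.95],[[0,0,0],[0,0,0],0.95],[[0,0,0],[0,0,0],0.95]]}}

```text
time: 9.68
eef_pos: [0.5264, 0.2656, 0.0279]
tcp_rot: [[-0.0, 1.0, 0.001], [1.0, 0.0, 0.0], [0.0, 0.001, -1.0]]
contact_force: [-0.1, -0.4, 4.4]
finger_gap: 0.0146
grip_force: 30.0
```

Emit:
{"name": "move_arm", "arguments": {"commands": [[[0,0,30],[0,0,0],0.95],[[0,0,70],[0,0,0],0.95],[[0,0,110],[0,0,0],0.95],[[0,0,150],[0,0,0],0.95],[[0,0,190],[0,0,0],0.95],[[2,-35,200],[0,0,0],0.95],[[5,-75,200],[0,0,0],0.95],[[8,-115,200],[0,0,0],0.95],[[11,-155,200],[0,0,0],0.95],[[14,-195,200],[0,0,0],0.95],[[17,-235,200],[0,0,0],0.95],[[20,-275,200],[0,0,0],0.95]]}}

```text
time: 10.68
eef_pos: [0.5456, -0.0115, 0.2275]
tcp_rot: [[-0.0, 1.0, -0.0], [1.0, 0.0, -0.0], [-0.0, -0.0, -1.0]]
contact_force: [1.0, 0.6, -1.1]
finger_gap: 0.0149
grip_force: 29.9
```

Emit:
{"name": "move_arm", "arguments": {"commands": [[[2,-40,0],[0,0,0],0.95],[[5,-80,0],[0,0,0],0.95],[[5,-89,0],[0,0,0],0.95],[[5,-89,-10],[0,0,0],0.95],[[5,-89,-50],[0,0,0],0.95],[[5,-89,-90],[0,0,0],0.95],[[5,-89,-120],[0,0,0],0.95],[[5,-89,-138],[0,0,0],0.95],[[5,-89,-140],[0,0,0],0.95],[[5,-89,-140],[0,0,0],0.95]]}}

```text
time: 11.52
eef_pos: [0.5503, -0.0973, 0.0865]
tcp_rot: [[-0.001, 1.0, -0.003], [1.0, 0.001, 0.001], [0.001, -0.003, -1.0]]
contact_force: [0.2, -0.1, -0.3]
finger_gap: 0.0148
grip_force: 29.9
```

Run:
```python
from h import *
o=sensors.get_obs(); print(o['eef_pos'],o['contact_force'],o['finger_gap'])
s=snap('scene','s2')
for p in ([.5515,-.0989,.05],[.5498,.0128,.05],[.5515,-.0989,.06]): print((proj('s2',p)-[235,150])*5)
a=s['image'][150:270,235:395]; cv2.imwrite('pics/s2c.png',cv2.resize(a[:,:,::-1],(800,600),interpolation=cv2.INTER_CUBIC))
```

```text
[ 0.5502545  -0.09726351  0.08648766] [ 0.19054257 -0.05728322 -0.32573024] 0.014790201296797994
[261.5 222.5]
[419.  306.5]
[260.5 209. ]
```

View pics/s2c.png

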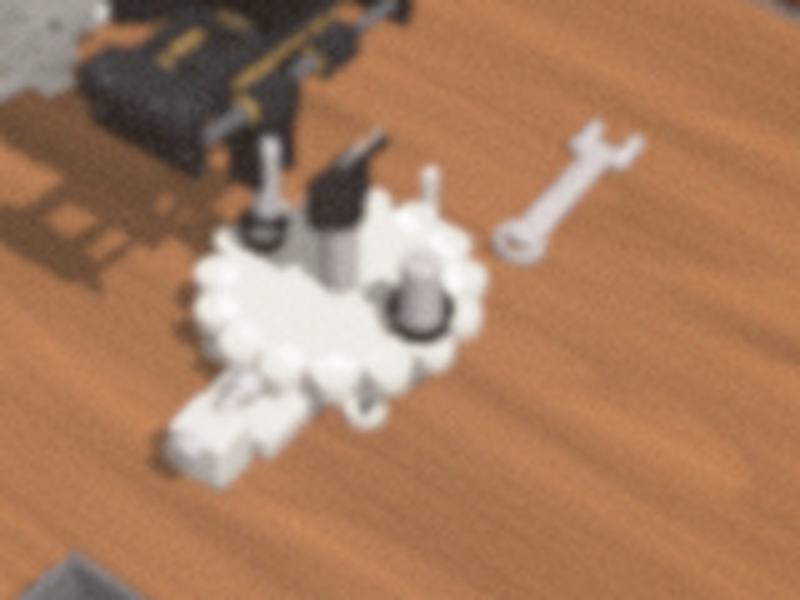

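The thick roller stands in the wide pocket at (420,300). The thin one is above the narrow pocket at (265,200). I'll lower it.

Emit:
{"name": "move_arm", "arguments": {"commands": [[[0,0,-4],[0,0,0],0.95],[[0,0,-8],[0,0,0],0.95],[[0,0,-12],[0,0,0],0.95],[[0,0,-15],[0,0,0],0.95],[[0,0,-18],[0,0,0],0.95],[[0,0,-20],[0,0,0],0.95],[[0,0,-22],[0,0,0],0.95],[[0,0,-22],[0,0,0],0.95]]}}

```text
time: 12.23
eef_pos: [0.5509, -0.0985, 0.0651]
tcp_rot: [[0.0, 1.0, -0.001], [1.0, -0.0, 0.0], [0.0, -0.001, -1.0]]
contact_force: [-0.2, -0.1, 0.4]
finger_gap: 0.0151
grip_force: 29.9
```

Emit:
{"name": "move_arm", "arguments": {"commands": [[[0,0,0],[0,0,0],0.6],[[0,0,0],[0,0,0],0.5],[[0,0,0],[0,0,0],0.5],[[0,0,0],[0,0,0],0.5],[[0,0,10],[0,0,0],0.5],[[0,0,40],[0,0,0],0.5],[[0,0,80],[0,0,0],0.5],[[0,0,120],[0,0,0],0.5],[[0,0,150],[0,0,0],0.5],[[0,-15,160],[0,0,0],0.5],[[0,-30,160],[0,0,0],0.5],[[0,-30,160],[0,0,0],0.5]]}}

```text
time: 13.23
eef_pos: [0.5514, -0.1319, 0.2274]
tcp_rot: [[0.004, 1.0, 0.002], [1.0, -0.004, -0.002], [-0.002, 0.002, -1.0]]
contact_force: [-0.0, -0.7, -0.2]
finger_gap: 0.0436
grip_force: 0.0
```

Run:
```python
from h import *
d=snap('wrist','w4'); o=sensors.get_obs(); print(o['eef_pos'],o['finger_gap'])
cv2.imwrite('pics/w4c.png',cv2.resize(d['image'][:,:,::-1][0:260,170:510],(784,600),interpolation=cv2.INTER_CUBIC))
```

```text
[ 0.55101457 -0.13008654  0.22644215] 0.04359182854412246
```

View pics/w4c.png

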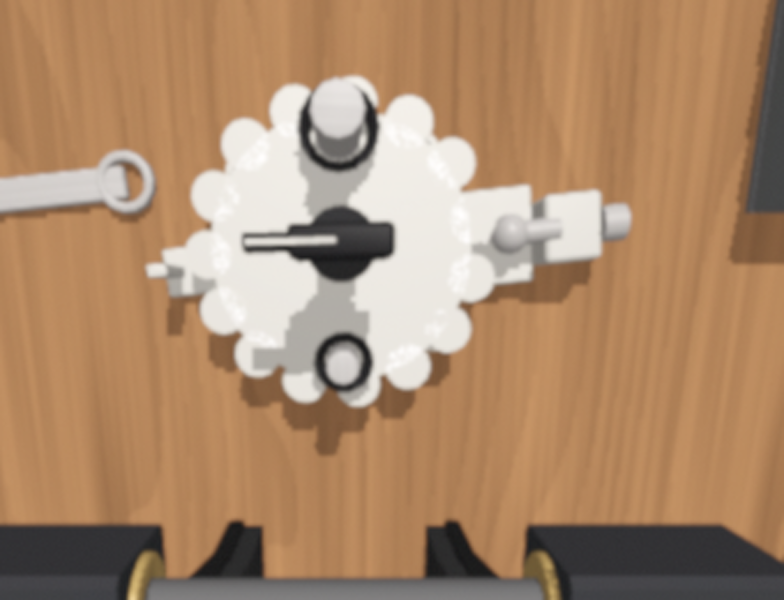

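Both rollers are seated, the thick one at (338,125) and the thin one at (343,362), and the dial hasn't moved. Next I turn the gripper a quarter turn over the knob.

Emit:
{"name": "move_arm", "arguments": {"commands": [[[0,40,0],[0,0,0.12],0.5],[[0,80,0],[0,0,0.24],0.5],[[0,86,0],[0,0,0.36],0.5],[[0,86,0],[0,0,0.48],0.5],[[0,86,0],[0,0,0.6],0.5],[[0,86,0],[0,0,0.72],0.5],[[0,86,0],[0,0,0.84],0.5],[[0,86,0],[0,0,0.96],0.5],[[0,86,0],[0,0,1.08],0.5],[[0,86,0],[0,0,1.2],0.5],[[0,86,0],[0,0,1.3],0.5],[[0,86,0],[0,0,1.4],0.5]]}}

```text
time: 14.28
eef_pos: [0.5506, -0.0412, 0.2253]
tcp_rot: [[-0.987, 0.164, -0.001], [0.164, 0.987, 0.001], [0.001, 0.0, -1.0]]
contact_force: [-0.2, -0.2, 1.1]
finger_gap: 0.0434
grip_force: 0.0
```

Emit:
{"name": "move_arm", "arguments": {"commands": [[[0,0,0],[0,0,0.1],0.5],[[0,0,-20],[0,0,0.186],0.5],[[0,0,-50],[0,0,0.186],0.5],[[0,0,-75],[0,0,0.186],0.5],[[0,0,-85],[0,0,0.186],0.5],[[0,0,-85],[0,0,0.186],0.5],[[0,0,-85],[0,0,0.186],0.5]]}}

```text
time: 14.87
eef_pos: [0.5511, -0.0418, 0.141]
tcp_rot: [[-1.0, -0.016, -0.0], [-0.016, 1.0, 0.001], [0.0, 0.001, -1.0]]
contact_force: [-0.6, 0.9, -0.9]
finger_gap: 0.0433
grip_force: 0.0
```

Run:
```python
from h import *
o=sensors.get_obs(); print(o['eef_pos'],o['tcp_rot'].round(3) if hasattr(o['tcp_rot'],'round') else o['tcp_rot'],o['joint_pos'])
```

```text
[ 0.5511039  -0.04180149  0.14104063] [[-1.    -0.016 -0.   ]
 [-0.016  1.     0.001]
 [ 0.     0.001 -1.   ]] [ 0.63755806  0.27842811 -0.74241304  1.77656334  0.20298894  1.16544668
  1.42025721]
```

Emit:
{"name": "move_arm", "arguments": {"commands": [[[0,-1,-15],[0,0,0],0.5],[[0,-1,-30],[0,0,0],0.5],[[0,-1,-40],[0,0,0],0.5],[[0,-1,-46],[0,0,0],0.5],[[0,-1,-46],[0,0,0],0.5],[[0,-1,-46],[0,0,0],1.0],[[0,-1,-46],[0,0,0],1.0],[[0,-1,-46],[0,0,0],1.0],[[0,-1,-46],[0,0,0],1.0],[[0,-1,-46],[0,0,0],1.0],[[0,-1,-46],[0,0,0],1.0],[[0,-1,-46],[0,0,0],1.0]]}}

```text
time: 15.87
eef_pos: [0.5513, -0.0422, 0.0949]
tcp_rot: [[-1.0, -0.016, 0.001], [-0.016, 1.0, 0.001], [-0.001, 0.001, -1.0]]
contact_force: [-0.7, 5.5, 2.6]
finger_gap: 0.0138
grip_force: 30.0
```

Emit:
{"name": "move_arm", "arguments": {"commands": [[[0,0,0],[0,0,-0.04],1.0],[[0,0,0],[0,0,-0.08],1.0],[[0,0,0],[0,0,-0.12],1.0],[[0,0,0],[0,0,-0.16],1.0],[[0,0,0],[0,0,-0.2],1.0],[[0,0,0],[0,0,-0.24],1.0],[[0,0,0],[0,0,-0.28],1.0],[[0,0,0],[0,0,-0.32],1.0],[[0,0,0],[0,0,-0.36],1.0],[[0,0,0],[0,0,-0.4],1.0],[[0,0,0],[0,0,-0.4],1.0]]}}

```text
time: 16.78
eef_pos: [0.5512, -0.0423, 0.0949]
tcp_rot: [[-0.927, 0.375, 0.0], [0.375, 0.927, 0.001], [-0.0, 0.001, -1.0]]
contact_force: [-1.2, 4.3, 4.0]
finger_gap: 0.0143
grip_force: 31.6
```

Run:
```python
from h import *
o=sensors.get_obs(); print(o['eef_pos'],o['tcp_rot'][0],o['ft_torque'],o['contact_force'],o['finger_gap'],o['grip_force'])
```

```text
[ 0.551202  -0.0423466  0.0948792] [-9.26993646e-01  3.75076962e-01  2.29412570e-04] [1.13862382 0.23523808 0.83215717] [-1.18356144  4.29580843  4.04485294] 0.014292348847668985 31.550912295060698
```

```bash
cat >> h.py <<'E'
def dial(tag):
    A=np.array([.5508,-.0428]); ph=np.linspace(0,2*np.pi,72,endpoint=False)
    for cam in ('top','scene'):
        d=snap(cam,cam+tag); g=cv2.GaussianBlur(cv2.cvtColor(d['image'],cv2.COLOR_RGB2GRAY),(3,3),0).astype(float)
        S=[]
        th=np.arange(-10,100,1.)
        for t in th:
            s=0
            for sg,r in ((1,.019),(-1,.015)):
                a=np.radians(91-t); c=A+sg*.056*np.array([np.cos(a),np.sin(a)])
                m=lambda rr:np.mean([g[int(q[1]+.5),int(q[0]+.5)] for q in (proj(cam+tag,[c[0]+rr*np.cos(p),c[1]+rr*np.sin(p),.05]) for p in ph)])
                s+=m(r+.005)-m(r)
            S.append(s)
        S=np.array(S); k=[i for i in range(1,len(S)-1) if S[i]>=S[i-1] and S[i]>S[i+1]]
        k=sorted(k,key=lambda i:-S[i])[:4]; print(cam,[(th[i],round(S[i],1)) for i in k])
E
python3 - <<'E'
from h import *
dial('a')
E
```

```text
top [(np.float64(22.0), np.float64(34.9)), (np.float64(97.0), np.float64(29.1)), (np.float64(95.0), np.float64(26.5)), (np.float64(65.0), np.float64(23.1))]
scene [(np.float64(22.0), np.float64(56.0)), (np.float64(44.0), np.float64(24.0)), (np.float64(46.0), np.float64(22.8)), (np.float64(57.0), np.float64(10.3))]
```

Both cameras find the dial turned 22° along with the hand. I'll continue.

Emit:
{"name": "move_arm", "arguments": {"commands": [[[0,0,0],[0,0,-0.04],1.0],[[0,0,0],[0,0,-0.08],1.0],[[0,0,0],[0,0,-0.12],1.0],[[0,0,0],[0,0,-0.16],1.0],[[0,0,0],[0,0,-0.2],1.0],[[0,0,0],[0,0,-0.24],1.0],[[0,0,0],[0,0,-0.28],1.0],[[0,0,0],[0,0,-0.32],1.0],[[0,0,0],[0,0,-0.36],1.0],[[0,0,0],[0,0,-0.4],1.0],[[0,0,0],[0,0,-0.4],1.0]]}}

```text
time: 17.8
eef_pos: [0.5519, -0.0433, 0.0949]
tcp_rot: [[-0.708, 0.706, 0.002], [0.706, 0.708, -0.0], [-0.001, 0.001, -1.0]]
contact_force: [2.3, 2.9, 2.5]
finger_gap: 0.0142
grip_force: 30.8
```

Run:
```python
from h import *
o=sensors.get_obs(); print(o['ft_torque'],o['contact_force'],np.degrees(np.arctan2(o['tcp_rot'][1][1],o['tcp_rot'][0][1])))
```

```text
[ 0.63862858 -0.6653237   0.69304542] [2.27240945 2.93582442 2.52087561] 45.05010114763109
```

Emit:
{"name": "move_arm", "arguments": {"commands": [[[0,0,0],[0,0,-0.04],1.0],[[0,0,0],[0,0,-0.08],1.0],[[0,0,0],[0,0,-0.12],1.0],[[0,0,0],[0,0,-0.16],1.0],[[0,0,0],[0,0,-0.2],1.0],[[0,0,0],[0,0,-0.24],1.0],[[0,0,0],[0,0,-0.28],1.0],[[0,0,0],[0,0,-0.32],1.0],[[0,0,0],[0,0,-0.36],1.0],[[0,0,0],[0,0,-0.38],1.0],[[0,0,0],[0,0,-0.38],1.0],[[0,0,0],[0,0,-0.38],1.0]]}}

```text
time: 18.8
eef_pos: [0.5515, -0.044, 0.0949]
tcp_rot: [[-0.396, 0.918, 0.001], [0.918, 0.396, -0.001], [-0.001, 0.001, -1.0]]
contact_force: [0.4, 0.4, 5.4]
finger_gap: 0.0141
grip_force: 30.0
```

Run:
```python
from h import *
o=sensors.get_obs(); print(o['ft_torque'],o['contact_force'],np.degrees(np.arctan2(o['tcp_rot'][1][1],o['tcp_rot'][0][1])))
dial('b')
P=lambda f,a,b,c,d,s:cv2.resize(cv2.imread(f'pics/{f}.png')[a:b,c:d],s,interpolation=cv2.INTER_CUBIC)
cv2.imwrite('pics/fin.png',np.hstack([P('topb',150,225,310,385,(400,400)),P('sceneb',150,250,250,350,(400,400))]))
```

```text
[-0.09298309 -0.42930901  0.13329193] [0.37524299 0.42428204 5.40821019] 23.350980718225394
top [(np.float64(98.0), np.float64(28.3)), (np.float64(65.0), np.float64(23.5)), (np.float64(56.0), np.float64(10.5)), (np.float64(54.0), np.float64(5.9))]
scene [(np.float64(68.0), np.float64(67.6)), (np.float64(79.0), np.float64(16.0)), (np.float64(46.0), np.float64(11.8)), (np.float64(38.0), np.float64(6.4))]
```

View pics/fin.png

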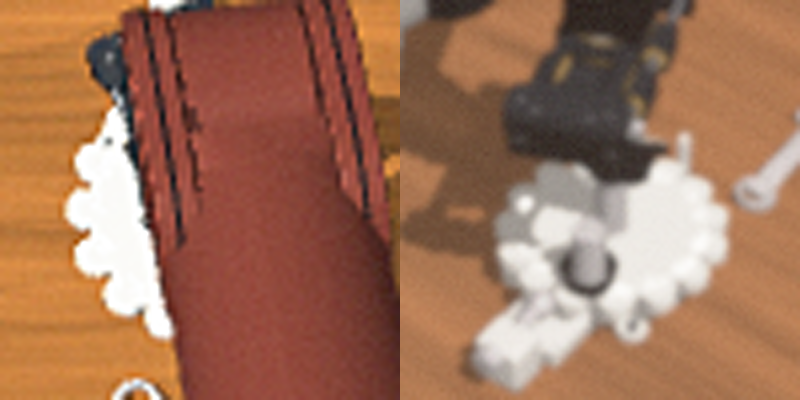

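The scene crop shows the dial turned 68°, with the thick roller upright at (590,260). The wrist moment has fallen to about 0.1 N m, so the dial is sitting in the stop. I'll let it settle for a moment and then hand in.

Emit:
{"name": "move_arm", "arguments": {"commands": [[[0,0,0],[0,0,0],1.0],[[0,0,0],[0,0,0],1.0],[[0,0,0],[0,0,0],1.0],[[0,0,0],[0,0,0],1.0],[[0,0,0],[0,0,0],1.0],[[0,0,0],[0,0,0],1.0]]}}

```text
time: 19.4
eef_pos: [0.5515, -0.044, 0.0949]
tcp_rot: [[-0.396, 0.918, 0.001], [0.918, 0.396, -0.001], [-0.001, 0.001, -1.0]]
contact_force: [1.4, -0.4, 5.9]
finger_gap: 0.0141
grip_force: 30.0
```

Run:
```python
from h import *
o=sensors.get_obs(); print(o['ft_torque'],o['grip_force'],np.degrees(np.arctan2(o['tcp_rot'][1][1],o['tcp_rot'][0][1])))
print(manip.job_done())
```

```text
[-0.11278196 -0.40698083  0.05631246] 29.953588633798063 23.32186338521044
the job is handed in; nothing more can be done
None
```

I handed the job in at about 19 s, with both rollers in their pockets, the dial at what I measure as the third stop and the knob still gripped at 30 N; no verdict came back. The thin roller was last seen seated before the turn, because the arm hid its pocket afterwards.

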